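Set the snap press selector and snap the stock tag's stud

ROBOT

A 6-joint arm with a two-finger parallel gripper is mounted at the origin on the work surface. World frame = base frame: x ahead of the robot, y to its left, z up, the work surface at z = 0. Lengths are in m, angles in degrees, forces in N, time in s.
With the tool pointing down it reaches from about 0.15 to 0.775 m from the base axis. Payload 6.1 kg.
Tool frame: the origin (TCP) lies midway between the tips of the shut fingers; the grasp point (between the pads) lies 19 mm behind it; z points along the fingers, y is the direction in which the jaws open and shut (so a half turn about z gives the same grasp; the last joint's range is limited). The gripper opens to 85 mm and grips with 20 to 120 N. Pads are 22 mm wide; open, the fingers measure 114 mm over their backs; the gripper's body (76 mm by 85 mm) begins 54 mm behind the grasp point. The pads swing forward as they close: fully open they stand 13 mm farther back than shut.
Start: joints at [69.213, 7.208, -2.269, 80.523, 0, 90], TCP at [0.186, 0.491, 0.231] pointing down, gripper open.
Joint ranges: [-155.77, 155.77], [-54.66, 111.73], [-72.52, 77.12], [-102.08, 115.82], [-83.92, 84.16], [-180, 180]. Speed limits (degrees/s): [136.94, 136.94, 172.46, 180, 180, 180].

INTERFACE

Orientations are given as a 3x3 rotation matrix whose columns are the frame's x, y, z axes.
In Python, from plant import get_state, grab_frame, camera_params, hand_in gives the robot as it stands. The module is installed in compiled form; this text tells all that it offers.
- The arm moves only by the shell command python3 -m jog 'ROWS'. ROWS is JSON, one flat list of numbers, 7 for each row, row after row: the shift along the world's x, y, z scaled (see below), then the turn, a rotation vector about the world's x, y, z scaled (see below), then the closure, from -1 (fully open) to 1 (shut). In form: [x, y, z, wx, wy, wz, hand, x, y, z, wx, wy, wz, hand, ...]. A call has exactly 10 rows; each row shifts and turns the commanded pose from where the row before left it; what a row does not reach is not made up. The controller multiplies each number of a shift by 0.03 m and each number of a turn by 6 degrees. A row lasts 1/12 s, in which the tool goes at most 41.7 mm and 7.16 degrees, less where a joint would pass 70% of its speed; a pose out of reach is approached as far as the arm can. A call with a number of a shift or a turn outside -1 to 1 is refused whole. A call with a gripper value outside its range is refused whole. The fingers move at their own pace and stop on an object; the grip force is fixed at half the most. Time passes only in rows, so rows that do not move let the fingers close, or fill a call up. It gives the time, the measured TCP pose, the force and the opening at its end, in the units of the state.
- get_state(): the state, without advancing time (a new reading comes with each control period).
- grab_frame(name): name is "scene" or "top" or "wrist"; returns (picture, depth): 384x512x3 uint8, red, green, blue; 384x512 float32, m along the optical axis (not along the pixel's ray), 0 where there is no reading.
- camera_params(name): a dict with "fx", "fy", "cx", "cy" (pixels), "extrinsics" (4x4, takes a point from camera to world coordinates). Camera axes: x right, y up, looking along -z (the intrinsics and any distortion apply to the point x, -y, -z); pixel columns grow to the right and rows downward; lengths in m; the calibration is good to about 2 mm. A picture is of the moment at which its call begins: read the wrist's pose just before it. camera_params takes no time and is no camera call; for the wrist camera it gives the pose at the moment of the call.
- hand_in(): hands the job in, once; it reports no verdict.
The state is a dict: "time_s": time; "joint_pos": joint angles; "joint_vel": joint speeds; "joint_torque": joint torques, N m; "tool_pos": TCP position; "orientation": TCP orientation; "force": force on the tool from outside, world axes, zero at the start; "moment": the same for the moment, N m; "gripper_width": opening from 0.0 (shut) to 1.0 (fully open).
Only numpy, scipy, OpenCV 4.12 (cv2) and the standard library are available. Lean on these libraries where they do the work, as an engineer would, in place of code of your own. Each camera call takes 0.05 s, during which the arm holds its last target.

TASK

Take the snap press out of park: lift its selector lever out of the wide park pocket, swing it round and let it drop fully down into the notch marked with the green dot. Then push the press's upper handle down until the red stud cap on the white tag snaps fully home, and let go so that the handle springs back up. Do not disturb the jar, the screwdriver or the stack of tags.

Things in the scene. Friction and masses are not known exactly. Their poses are not given: they have to be found in the camera images.
- press: Bench snap press: fixed grey base plate 270 x 390 x 12 mm (x -100 to +170, y -170 to +220 in its frame), with a selector lever and quadrant on its left (+y) and mounted pliers on its right (-y). Origin on the table top; x points from the pliers' handle ends to their hinge (away from the robot), y left, z up. Its place and yaw (up to 0.25 rad) change in each run.
- pivot (a point): The selector lever's upright pivot axis, at (70, 80, 50) mm in the press frame: the lever also tips up about this point.
- lever_grip (a point): On the axis of the selector lever's upright black round knob (24 mm diameter, from 5 to 65 mm above the bar's axis): 40 mm above the bar's axis, 165 mm from the pivot axis, 90 mm above the table with the lever down. The bar is a 12 mm steel rod, level and 50 mm above the table when down. Best pinched from above, fingers on the two sides towards which the lever swings.
- lever_index (a point): A point on the axis of the lever bar, 130 mm from the pivot axis; it stands over a dot's centre when the lever is in the middle of that dot's notch.
- selector (a joint): Swing of the selector lever, rad, anticlockwise from above; at 0 it points 115 degrees anticlockwise from the press's x. Park pocket 0 to 0.23 (it starts there); notches at 0.55, 0.91, 1.27, each with about 0.04 of play to either side; end stop 1.36. Light friction, stays where left. In park its yellow tail bar lies under the handle's yellow wing and blocks the handle; in any notch it is clear.
- latch (a joint): Lift of the selector lever about the pivot, rad: 0 down, 0.40 fully up. Spring and weight pull it down, about 4 N at the knob. Teeth between the notches rise to 56 mm above the table, 85 to 100 mm from the pivot: lift at least 0.15 (knob 25 mm up) to pass; at 0.23 it is clear (knob point 37 mm up, 13 mm nearer the pivot axis). Let go over a notch it drops in; over a tooth it stays up.
- dot_green: Green disc, 30 mm in diameter, 3 mm thick, lying on the dark quadrant just outside one notch, 130 mm from the pivot axis, its underside 34 mm above the table. Origin at the centre of its underside. Which of the three notches it marks changes from run to run.
- dot_yellow: Yellow disc of the same size, marks another notch.
- dot_blue: Blue disc of the same size, marks the third notch.
- handle_hinge (a point): Hinge axis of the upper plier handle (parallel to the press's y), at (135, -100, 65) mm in the press frame.
- handle_pad (a point): Where to press: on top of the upper handle's black grip (90 mm long, 28 mm wide, 20 mm thick), 180 mm from the hinge towards the robot's side and 10 mm above the handle's centre line. About 144 mm above the table with the handle up, 75 mm with it down.
- handle (a joint): Turn of the upper plier handle, rad: 0 up (where its return spring holds it), 0.40 fully down (level). Its nose meets the stud cap at about 0.22 and drives it home at about 0.385. Takes roughly 4 to 8 N at the grip, then comes to a hard stop; the grip moves about 70 mm down and 18 mm away from the hinge on the way.
- stud (a joint): Travel of the red stud cap (33 mm in diameter, 13 mm high) down onto the white tag held on the anvil, m: 0 open, 0.012 snapped fully home. It passes a click at 0.006; pushed less than that it springs back or stays open.
- jar: Loose jar, 66 mm in diameter, 100 mm high, standing to the right of the press. Origin at the centre of its underside. Leave alone.
- screwdriver: Loose screwdriver lying to the left of the press. Leave alone.
- tags: Loose stack of white plastic tags, about 90 x 65 x 20 mm, behind the press. Leave alone.

How it is judged (in metres and radians):
On the way, in this order (a step that is already met when the one before it is completed fails the run):
1. the selector lever is down in the notch with the green dot (horizontal distance between lever_index and dot_green below 0.012 m and value of joint latch below 0.04 rad), for 0.2 s.
2. with the lever still there, the stud cap is snapped home (all of step 1 and value of joint stud above 0.01 m), for 0.2 s.
At the end, for the whole second after the job is handed in: The selector lever rests down in the green dot's notch (lift under 0.04 rad, the lever's index point within 12 mm of the dot's centre in plan), the stud cap is home (travel over 10 mm of 12), and the handle is back up (under 0.08 rad) (all of step 2 and value of joint handle below 0.08 rad and velocity of joint selector between -0.05 and 0.05 rad/s); the robot touches nothing.
It fails at once if the jar is moved by more than 30 mm (distance of jar from where it was at the start of the episode above 0.03 m).
It fails at once if the screwdriver is moved by more than 30 mm (distance of screwdriver from where it was at the start of the episode above 0.03 m).
It fails at once if the tags is moved by more than 30 mm (distance of tags from where it was at the start of the episode above 0.03 m).
It also fails if it takes over 51 s, if anything falls off the work surface, if the arm or the gripper's body presses on something with over 40 N, if the wrist force passes 120 N, or if a joint passes its speed limit or range.

## Working session

There is one attempt and no reset: what is moved stays moved. The work goes in short steps, Python scripts to look and compute and a shell command to move; the robot and the scene stay as the last step left them, time stands still between calls to the robot, and variables do not carry over. Pictures are saved under pics/ and viewed, and the job is handed in when it is done.

```bash
mkdir -p pics
python3 - <<'E'
from plant import *
import cv2,numpy as np
s=get_state();print({k:(np.round(v,3).tolist()) for k,v in s.items()})
for n in ("scene","top"):
    p,d=grab_frame(n);cv2.imwrite(f"pics/{n}0.png",p[:,:,::-1]);np.save(f"{n}0.npy",d);np.save(f"{n}0p.npy",p)
    c=camera_params(n);print(n,c['fx'],c['cx'],c['cy'],c.keys(),np.round(c['extrinsics'],3).tolist())
E
```

```text
{'time_s': 0.0, 'joint_pos': [69.216, 7.244, -2.326, 80.522, 0.002, 89.999], 'joint_vel': [-0.006, 0.185, -0.05, -0.064, -0.059, -0.014], 'joint_torque': [-0.001, -43.591, 35.293, 0.017, -0.0, 0.0], 'tool_pos': [0.186, 0.49, 0.231], 'orientation': [[-0.935, 0.355, -0.001], [0.355, 0.935, -0.001], [0.0, -0.002, -1.0]], 'force': [0.367, -0.138, 0.577], 'moment': [0.012, 0.01, -0.03], 'gripper_width': 1.002}
scene 408.0579785259224 255.1311955396646 195.79454520250076 dict_keys(['fx', 'fy', 'cx', 'cy', 'extrinsics']) [[-0.856, -0.347, 0.383, 1.003], [0.517, -0.6, 0.611, 0.64], [0.018, 0.721, 0.693, 0.79], [0.0, 0.0, 0.0, 1.0]]
top 480.38134844110266 255.694873454091 187.00719319139228 dict_keys(['fx', 'fy', 'cx', 'cy', 'extrinsics']) [[0.007, 0.991, -0.132, 0.491], [-1.0, 0.006, -0.009, 0.018], [-0.008, 0.132, 0.991, 1.075], [0.0, 0.0, 0.0, 1.0]]
```

View pics/top0.png

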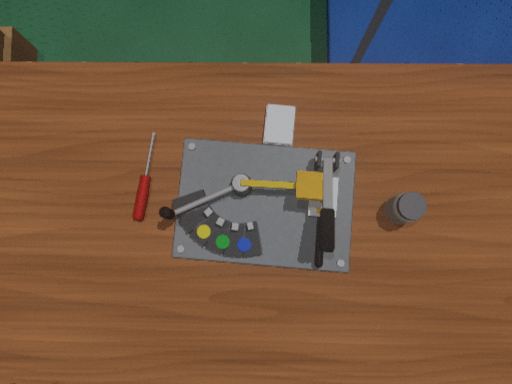

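View pics/scene0.png

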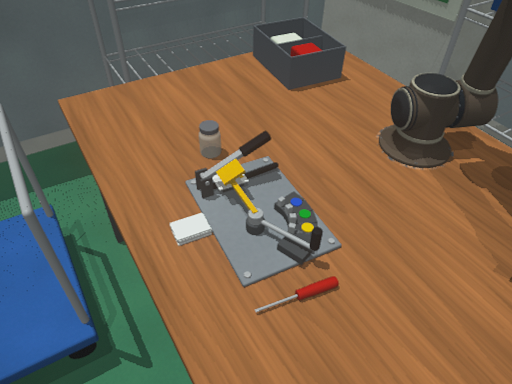

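```bash
cat > h.py <<'E'
import numpy as np,cv2
from scipy.optimize import least_squares
def ray(c,u,v,z):
    E=np.array(c['extrinsics']);d=np.array([(u-c['cx'])/c['fx'],-(v-c['cy'])/c['fy'],-1.]);w=E[:3,:3]@d;o=E[:3,3]
    return o+w*(z-o[2])/w[2]
def cloud(c,D):
    v,u=np.mgrid[:D.shape[0],:D.shape[1]]
    P=np.stack([(u-c['cx'])/c['fx']*D,-(v-c['cy'])/c['fy']*D,-D],-1)
    E=np.array(c['extrinsics']);return P@E[:3,:3].T+E[:3,3]
E
python3 - <<'E'
from plant import *
from h import *
for n in("top","scene"):
    c=camera_params(n);p=np.load(n+"0p.npy");D=np.load(n+"0.npy");C=cloud(c,D);h=cv2.cvtColor(p,cv2.COLOR_RGB2HSV)
    dots={}
    for k,(a,b) in dict(yellow=(25,35),green=(50,75),blue=(105,130)).items():
        m=cv2.inRange(h,(a,150,90),(b,255,255))
        nn,l,st,ce=cv2.connectedComponentsWithStats(m)
        for i in range(1,nn):
            if st[i,4]>60 and st[i,4]<600:
                r=ray(c,*ce[i],.037)
                print(n,k,st[i,4],ce[i].round(1),r.round(4),np.median(C[l==i],0).round(4))
                if (200<ce[i][0]<260 and 225<ce[i][1]<260) if n=="top" else (280<ce[i][0]<330 and 190<ce[i][1]<240): dots[k]=r[:2]
    print(dots)
    # fit: angle order blue,green,yellow -> yellow .55 green .91 blue 1.27
    q=dict(yellow=.55,green=.91,blue=1.27)
    L=np.array([np.array([70,80])+130*np.array([np.cos(np.radians(115)+q[k]),np.sin(np.radians(115)+q[k])]) for k in dots])/1000
    W=np.array([dots[k] for k in dots])
    f=lambda x:((L@np.array([[np.cos(x[2]),np.sin(x[2])],[-np.sin(x[2]),np.cos(x[2])]])+x[:2])-W).ravel()
    s=least_squares(f,[.4,0,0]);print(s.x,np.abs(s.fun).max())
    for z in (.012,): 
        if n=="top": print([ray(c,u,v,z).round(4).tolist() for u,v in((192,146.5),(348,159.5),(341,263),(181,249))])
    m=(C[...,2]>.009)&(C[...,2]<.016)&(abs(C[...,1])<.4)&(C[...,0]>.2)&(C[...,0]<.7)
    X=C[m][:,:2].astype(np.float32);m2=cv2.minAreaRect(X);print(m2, cv2.boxPoints(m2).round(4).tolist())
E
```

```text
top yellow 116 [281.  184.6] [ 0.6343 -0.0281  0.037 ] [ 0.6289 -0.0265  0.0728]
top yellow 144 [203.2 231.1] [0.5323 0.1395 0.037 ] [0.5325 0.1397 0.038 ]
top green 132 [222.1 241.5] [0.5103 0.0984 0.037 ] [0.5103 0.0985 0.0379]
top blue 146 [243.5 244.4] [0.5045 0.0523 0.037 ] [0.5052 0.0523 0.0381]
{'yellow': array([0.53233075, 0.139506  ]), 'green': array([0.51032281, 0.09836252]), 'blue': array([0.50451681, 0.05229444])}
[ 0.55781641 -0.01490932 -0.08411197] 0.00010744442053345349
[[0.7236, 0.1718, 0.012], [0.6956, -0.1796, 0.012], [0.4658, -0.1601, 0.012], [0.4938, 0.1904, 0.012]]
((0.5723459720611572, 0.005362212657928467), (0.25956475734710693, 0.5906656384468079), 0.7300820350646973) [[0.43880000710487366, 0.29899999499320984], [0.4462999999523163, -0.29159998893737793], [0.7059000134468079, -0.2883000075817108], [0.6984000205993652, 0.30230000615119934]]
scene yellow 92 [307.2 226.9] [0.5325 0.1357 0.037 ] [0.5335 0.1366 0.0384]
scene green 81 [304.4 213.3] [0.5109 0.0943 0.037 ] [0.512  0.0952 0.0383]
scene blue 75 [295.9 201.5] [0.5047 0.0482 0.037 ] [0.5065 0.0501 0.0391]
{'yellow': array([0.5325325 , 0.13573146]), 'green': array([0.51089079, 0.09430649]), 'blue': array([0.50471679, 0.04823557])}
[ 0.5582446  -0.01883284 -0.08317162] 0.00016911118685059012
((0.5854463577270508, -0.003746628761291504), (0.5961723923683167, 0.25320905447006226), 85.98953247070312) [[0.4383000135421753, -0.2921999990940094], [0.6909000277519226, -0.3100000023841858], [0.7325999736785889, 0.2847999930381775], [0.47999998927116394, 0.30250000953674316]]
```

Run:
```python
from plant import *
from h import *
x,y,a=.558,-.0169,-.0836
R=np.array([[np.cos(a),-np.sin(a)],[np.sin(a),np.cos(a)]])
pv=R@[.07,.08]+[x,y];print("pivot",pv)
for n in("top","scene"):
    c=camera_params(n);D=np.load(n+"0.npy");C=cloud(c,D)
    m=(C[...,2]>.06)&(C[...,2]<.13)&(abs(C[...,1]-.2)<.06)&(abs(C[...,0]-.57)<.06)
    X=C[m];print(n,len(X),X.mean(0).round(4),X.min(0).round(4),X.max(0).round(4))
    T=X[X[:,2]>.11];print(len(T),T.mean(0).round(4),(T.min(0)[:2]+T.max(0)[:2])/2)
    q=T.mean(0)[:2]-pv;th=np.arctan2(q[1],q[0]);print("r",np.hypot(*q),"th",np.degrees(th),"s",th-a-np.radians(115))
    m=(C[...,2]>.02)&(abs(C[...,1]+.31)<.08)&(abs(C[...,0]-.58)<.08);print("jar",C[m].mean(0),C[m].min(0),C[m].max(0))
```

```text
pivot [0.63443574 0.05697542]
top 163 [0.5656 0.2061 0.1051] [0.5547 0.147  0.0601] [0.595  0.2202 0.1195]
108 [0.5662 0.2095 0.115 ] [0.56612021 0.20936331]
r 0.16709737278125195 th 114.08678752691009 s 0.06766143557430082
jar [ 0.58107866 -0.28257458  0.08591417] [ 0.55082748 -0.3197949   0.02028201] [ 0.61581412 -0.2578533   0.10522826]
scene 231 [0.5721 0.211  0.0952] [0.5554 0.1602 0.0602] [0.589  0.2196 0.1187]
77 [0.569  0.2086 0.115 ] [0.56725561 0.20779533]
r 0.1651371406996139 th 113.35776343897618 s 0.05493756491350554
jar [ 0.59211208 -0.27875576  0.071873  ] [ 0.55585045 -0.32656611  0.02036793] [ 0.61847388 -0.25932754  0.10538863]
```

```bash
python3 -m jog '[0.9,-0.65,0,0,0,-0.75,-1, 0.9,-0.65,0,0,0,-0.75,-1, 0.9,-0.65,0,0,0,-0.75,-1, 0.9,-0.65,0,0,0,-0.75,-1, 0.9,-0.65,0,0,0,-0.75,-1, 0.9,-0.65,0,0,0,-0.75,-1, 0.9,-0.65,0,0,0,-0.75,-1, 0.9,-0.65,0,0,0,-0.75,-1, 0.9,-0.65,0,0,0,-0.75,-1, 0.9,-0.65,0,0,0,-0.75,-1]'
```

```text
time_s: 0.93
tool_pos: [0.4573, 0.2945, 0.2309]
orientation: [[-0.406, 0.914, -0.001], [0.914, 0.406, -0.0], [-0.0, -0.001, -1.0]]
force: [0.5, 1.2, -0.3]
gripper_width: 1.002
```

```bash
python3 -m jog '[0.7,-0.55,-0.3,0,0,0,-1, 0.7,-0.55,-0.3,0,0,0,-1, 0.7,-0.55,-0.3,0,0,0,-1, 0.7,-0.55,-0.3,0,0,0,-1, 0.6,-0.5,-0.3,0,0,0,-1, 0.27,-0.18,0,0,0,0,-1, 0,0,0,0,0,0,-1, 0,0,0,0,0,0,-1, 0,0,0,0,0,0,-1, 0,0,0,0,0,0,-1]'
python3 - <<'E'
from plant import *
from h import *
c=camera_params("wrist");p,d=grab_frame("wrist");cv2.imwrite("pics/w1.png",p[:,:,::-1]);C=cloud(c,d)
s=get_state();print(np.round(s['tool_pos'],4),s['joint_pos'],c['extrinsics'].round(3) if hasattr(c['extrinsics'],'round') else c['extrinsics'])
np.save("w1.npy",C);np.save("w1p.npy",p)
m=(C[...,2]>.09)&(C[...,2]<.13)&(abs(C[...,1]-.2)<.05)&(abs(C[...,0]-.57)<.05)
X=C[m];print(len(X));T=X[X[:,2]>.11]
if len(T):print(T.mean(0),T.min(0),T.max(0))
h=cv2.cvtColor(p,cv2.COLOR_RGB2HSV)
for k,(a,b) in dict(yellow=(25,35),green=(50,75),blue=(105,130)).items():
    m=cv2.inRange(h,(a,150,90),(b,255,255))
    nn,l,st,ce=cv2.connectedComponentsWithStats(m)
    for i in range(1,nn):
        if st[i,4]>100: print(k,st[i,4],ce[i].round(1),ray(c,*ce[i],.037).round(4),np.median(C[l==i],0).round(4))
E
```

```text
time_s: 1.77
tool_pos: [0.5657, 0.2104, 0.1871]
orientation: [[-0.411, 0.911, 0.001], [0.911, 0.411, 0.001], [0.0, 0.001, -1.0]]
force: [-0.2, -0.1, 0.2]
gripper_width: 1.0
[0.5658 0.2104 0.1871] [2.03939908e+01 1.58980147e+01 2.91112139e+00 7.69551978e+01
 1.09025743e-02 8.60947503e+01] [[ 0.911 -0.397 -0.11   0.538]
 [ 0.412  0.879  0.241  0.271]
 [ 0.001 -0.265  0.964  0.328]
 [ 0.     0.     0.     1.   ]]
752
[0.56816735 0.20851779 0.1124185 ] [0.5570644  0.1972404  0.11000067] [0.57960285 0.2192109  0.11485005]
yellow 448 [201.1 225.3] [0.5331 0.1384 0.037 ] [0.5331 0.1376 0.0352]
green 247 [176.2 248.5] [0.5176 0.1003 0.037 ] [0.5186 0.1005 0.0352]
```

View pics/w1.png

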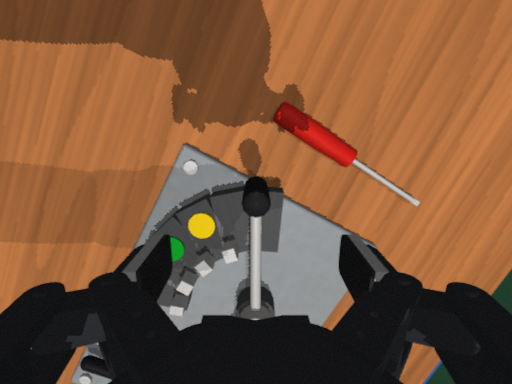

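```bash
python3 -m jog '[0.06,-0.07,-0.7,0,0,0,-1, 0,0,-0.7,0,0,0,-1, 0,0,-0.7,0,0,0,-1, 0,0,-0.7,0,0,0,-1, 0,0,-0.7,0,0,0,-1, 0,0,-0.4,0,0,0,-1, 0,0,0,0,0,0,-1, 0,0,0,0,0,0,1, 0,0,0,0,0,0,1, 0,0,0,0,0,0,1]'
python3 -m jog '[0,0,0,0,0,0,1,0,0,0,0,0,0,1,0,0,0,0,0,0,1,0,0,0,0,0,0,1,0,0,0,0,0,0,1,0,0,0,0,0,0,1,0,0,0,0,0,0,1,0,0,0,0,0,0,1,0,0,0,0,0,0,1,0,0,0,0,0,0,1]'
```

```text
time_s: 2.65
tool_pos: [0.5691, 0.2078, 0.0711]
orientation: [[-0.41, 0.912, 0.003], [0.912, 0.41, 0.001], [-0.0, 0.003, -1.0]]
force: [-0.3, -0.4, 0.6]
gripper_width: 0.601
time_s: 3.48
tool_pos: [0.5686, 0.2076, 0.0699]
orientation: [[-0.41, 0.912, 0.001], [0.912, 0.41, 0.001], [0.0, 0.001, -1.0]]
force: [0.1, 1.9, 5.7]
gripper_width: 0.264
```

Run:
```python
import numpy as np
from scipy.spatial.transform import Rotation as Ro
pv=np.array([.6345,.0573,.05])
def pose(th,l,r=.165,h=.020):
    th=np.radians(th);R=Ro.from_euler('z',th)*Ro.from_euler('y',-l)
    return pv+R.apply([r,0,h]),R
seq=[(114,l) for l in np.linspace(0,.26,9)]+[(t,.26) for t in np.linspace(114,162.4,11)[1:]]+[(162.4,l) for l in np.linspace(.26,0,9)[1:]]
p0,R0=pose(*seq[0]);print(p0)
for q in seq[1:]:
    p,R=pose(*q);print(np.round(q,3),p.round(4),((p-p0)/.03).round(2),np.round((R*R0.inv()).as_rotvec(degrees=True)/6,3));p0,R0=p,R
```

```text
[0.56738845 0.208035   0.07      ]
[1.14e+02 3.20e-02] [0.5677 0.2074 0.0754] [ 0.01 -0.02  0.18] [0.284 0.126 0.   ]
[1.14e+02 6.50e-02] [0.5681 0.2065 0.0807] [ 0.01 -0.03  0.18] [ 0.284  0.126 -0.   ]
[1.14e+02 9.80e-02] [0.5685 0.2055 0.086 ] [ 0.01 -0.03  0.18] [ 0.284  0.126 -0.   ]
[114.     0.13] [0.569  0.2044 0.0912] [ 0.02 -0.04  0.18] [0.284 0.126 0.   ]
[114.      0.162] [0.5696 0.2031 0.0964] [ 0.02 -0.04  0.17] [ 0.284  0.126 -0.   ]
[114.      0.195] [0.5702 0.2016 0.1016] [ 0.02 -0.05  0.17] [0.284 0.126 0.   ]
[114.      0.228] [0.571  0.2    0.1067] [ 0.02 -0.05  0.17] [0.284 0.126 0.   ]
[114.     0.26] [0.5717 0.1983 0.1117] [ 0.03 -0.06  0.17] [ 0.284  0.126 -0.   ]
[118.84   0.26] [0.5601 0.1925 0.1117] [-0.39 -0.19  0.  ] [-0.    -0.     0.807]
[123.68   0.26] [0.5489 0.1857 0.1117] [-0.37 -0.23  0.  ] [0.    0.    0.807]
[128.52   0.26] [0.5384 0.178  0.1117] [-0.35 -0.26  0.  ] [ 0.    -0.     0.807]
[133.36   0.26] [0.5286 0.1695 0.1117] [-0.33 -0.28 -0.  ] [0.    0.    0.807]
[138.2    0.26] [0.5195 0.1602 0.1117] [-0.3  -0.31  0.  ] [0.    0.    0.807]
[1
[... 386 characters left out ...]
.     0.807]
[162.4     0.228] [0.4856 0.1045 0.1067] [-0.06  0.02 -0.17] [-0.094 -0.296  0.   ]
[162.4     0.195] [0.4839 0.1051 0.1016] [-0.06  0.02 -0.17] [-0.094 -0.296  0.   ]
[1.624e+02 1.620e-01] [0.4824 0.1056 0.0964] [-0.05  0.02 -0.17] [-0.094 -0.296  0.   ]
[1.624e+02 1.300e-01] [0.481  0.106  0.0912] [-0.05  0.01 -0.17] [-0.094 -0.296  0.   ]
[1.624e+02 9.800e-02] [0.4798 0.1064 0.086 ] [-0.04  0.01 -0.18] [-0.094 -0.296 -0.   ]
[1.624e+02 6.500e-02] [0.4788 0.1067 0.0807] [-0.03  0.01 -0.18] [-0.094 -0.296 -0.   ]
[1.624e+02 3.200e-02] [0.4779 0.107  0.0754] [-0.03  0.01 -0.18] [-0.094 -0.296  0.   ]
[162.4   0. ] [0.4772 0.1072 0.07  ] [-0.02  0.01 -0.18] [-0.094 -0.296  0.   ]
```

```bash
python3 -m jog '[0.01,-0.02,0.18,0.284,0.126,0,1, 0.01,-0.03,0.18,0.284,0.126,0,1, 0.01,-0.03,0.18,0.284,0.126,0,1, 0.02,-0.04,0.18,0.284,0.126,0,1, 0.02,-0.04,0.17,0.284,0.126,0,1, 0.02,-0.05,0.17,0.284,0.126,0,1, 0.02,-0.05,0.17,0.284,0.126,0,1, 0.03,-0.06,0.17,0.284,0.126,0,1, 0,0,0,0,0,0,1, 0,0,0,0,0,0,1]'
```

```text
time_s: 4.32
tool_pos: [0.5723, 0.198, 0.1109]
orientation: [[-0.396, 0.912, -0.105], [0.881, 0.41, 0.236], [0.258, 0.001, -0.966]]
force: [-1.0, 4.8, 0.2]
gripper_width: 0.268
```

Lift tracked; now swing.

```bash
python3 -m jog '[-0.39,-0.19,0,0,0,0.807,1, -0.37,-0.23,0,0,0,0.807,1, -0.35,-0.26,0,0,0,0.807,1, -0.33,-0.28,0,0,0,0.807,1, -0.30,-0.31,0,0,0,0.807,1, -0.28,-0.34,0,0,0,0.807,1, -0.25,-0.36,0,0,0,0.807,1, -0.22,-0.38,0,0,0,0.807,1, -0.18,-0.39,0,0,0,0.807,1, -0.15,-0.41,0,0,0,0.807,1]'
python3 -m jog '[0,0,0,0,0,0,1,0,0,0,0,0,0,1,0,0,0,0,0,0,1,0,0,0,0,0,0,1,0,0,0,0,0,0,1,0,0,0,0,0,0,1,0,0,0,0,0,0,1,0,0,0,0,0,0,1,0,0,0,0,0,0,1,0,0,0,0,0,0,1]'
python3 - <<'E'
from plant import *
from h import *
c=camera_params("wrist");p,d=grab_frame("wrist");cv2.imwrite("pics/w2.png",p[:,:,::-1])
c=camera_params("top");p,d=grab_frame("top");cv2.imwrite("pics/t2.png",cv2.resize(p[120:300,130:390,::-1],None,fx=3,fy=3))
E
```

```text
time_s: 5.15
tool_pos: [0.4874, 0.1028, 0.1105]
orientation: [[-0.924, 0.294, -0.246], [0.284, 0.956, 0.076], [0.257, 0.0, -0.966]]
force: [1.9, 1.0, -3.0]
gripper_width: 0.267
time_s: 5.98
tool_pos: [0.4879, 0.1033, 0.1112]
orientation: [[-0.922, 0.299, -0.245], [0.288, 0.954, 0.078], [0.257, 0.001, -0.966]]
force: [1.3, 1.4, -4.3]
gripper_width: 0.267
```

View pics/w2.png

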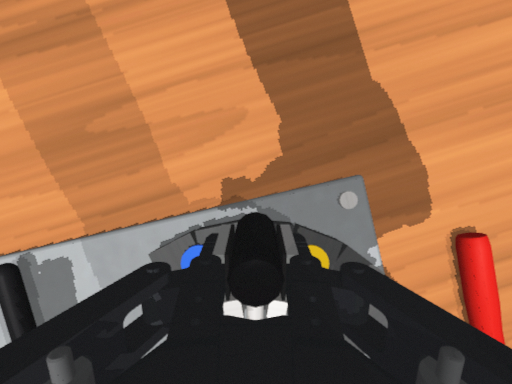

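View pics/t2.png

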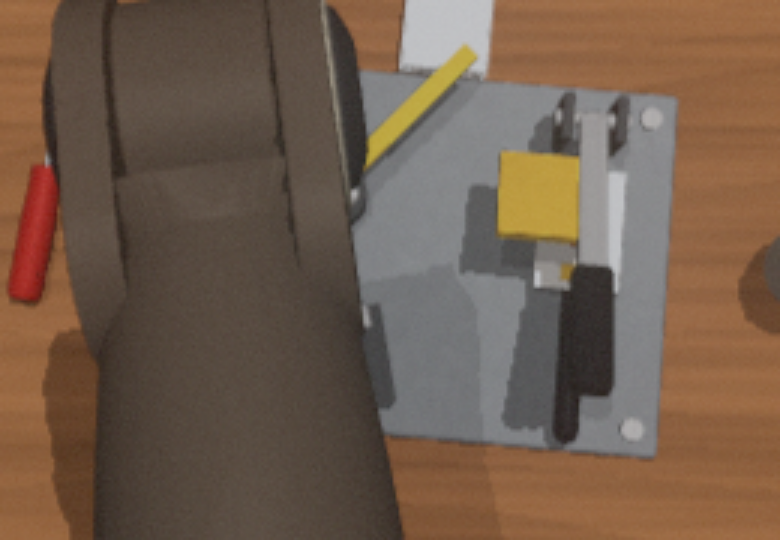

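```bash
python3 -m jog '[-0.06,0.02,-0.17,-0.094,-0.296,0,1, -0.06,0.02,-0.17,-0.094,-0.296,0,1, -0.05,0.02,-0.17,-0.094,-0.296,0,1, -0.05,0.01,-0.17,-0.094,-0.296,0,1, -0.04,0.01,-0.18,-0.094,-0.296,0,1, -0.03,0.01,-0.18,-0.094,-0.296,0,1, -0.03,0.01,-0.18,-0.094,-0.296,0,1, -0.02,0.01,-0.18,-0.094,-0.296,0,1, 0,0,0,0,0,0,1, 0,0,0,0,0,0,1]'
```

```text
time_s: 6.92
tool_pos: [0.4781, 0.1065, 0.0704]
orientation: [[-0.954, 0.298, 0.002], [0.298, 0.954, 0.0], [-0.001, 0.001, -1.0]]
force: [2.7, -0.6, 0.7]
gripper_width: 0.268
```

```bash
python3 -m jog '[0,0,0,0,0,0,-1,0,0,0,0,0,0,-1,0,0,0,0,0,0,-1,0,0,0,0,0,0,-1,0,0,0,0,0,0,-1,0,0,0.3,0,0,0,-1,0,0,0.5,0,0,0,-1,0,0,0.9,0,0,0,-1,0,0,0.9,0,0,0,-1,0,0,0.9,0,0,0,-1]'
python3 -m jog '[0,-0.9,0.9,0,0,0,1,0,-0.9,0.9,0,0,0,1,0,-0.9,0.2,0,0,0,1,0,-0.9,0,0,0,0,1,0,-0.9,0,0,0,0,1,0,-0.9,0,0,0,0,1,0,-0.5,0,0,0,0,1,0,0,0,0,0,0,1,0,0,0,0,0,0,1,0,0,0,0,0,0,1]'
python3 - <<'E'
from plant import *
from h import *
c=camera_params("wrist");p,d=grab_frame("wrist");cv2.imwrite("pics/w3.png",p[:,:,::-1])
c=camera_params("scene");p,d=grab_frame("scene");cv2.imwrite("pics/s3.png",cv2.resize(p[110:300,160:380,::-1],None,fx=3,fy=3))
C=cloud(c,d)
pv=np.array([.6345,.0573])
m=(C[...,2]>.105)&(C[...,2]<.13)&(abs(C[...,1]-.107)<.04)&(abs(C[...,0]-.48)<.04)
T=C[m];print(len(T))
if len(T): 
  q=T.mean(0)[:2]-pv;print(T.mean(0),T.max(0),np.hypot(*q),np.degrees(np.arctan2(q[1],q[0])))
m=(C[...,2]>.08)&(C[...,2]<.17)&(abs(C[...,1]+.115)<.05)&(abs(C[...,0]-.52)<.09)
T=C[m];print(len(T),T.min(0),T.max(0))
E
```

```text
time_s: 7.75
tool_pos: [0.4772, 0.1064, 0.1759]
orientation: [[-0.954, 0.299, -0.001], [0.299, 0.954, 0.0], [0.001, -0.0, -1.0]]
force: [1.2, -0.2, -0.9]
gripper_width: 1.004
time_s: 8.58
tool_pos: [0.4776, -0.07, 0.2346]
orientation: [[-0.954, 0.298, 0.0], [0.298, 0.954, 0.001], [0.0, 0.001, -1.0]]
force: [0.1, 0.2, -0.2]
gripper_width: 0.001
76
[0.47977626 0.10871643 0.1135978 ] [0.4892797  0.11876181 0.11960227] 0.16304319791045646 161.61777650740936
524 [ 0.49071315 -0.13237974  0.10158234] [ 0.6099503  -0.06504599  0.15834143]
```

View pics/w3.png

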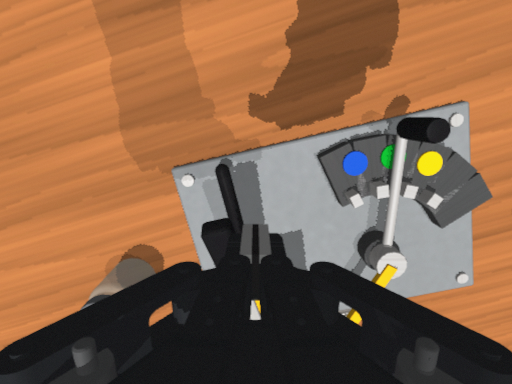

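View pics/s3.png

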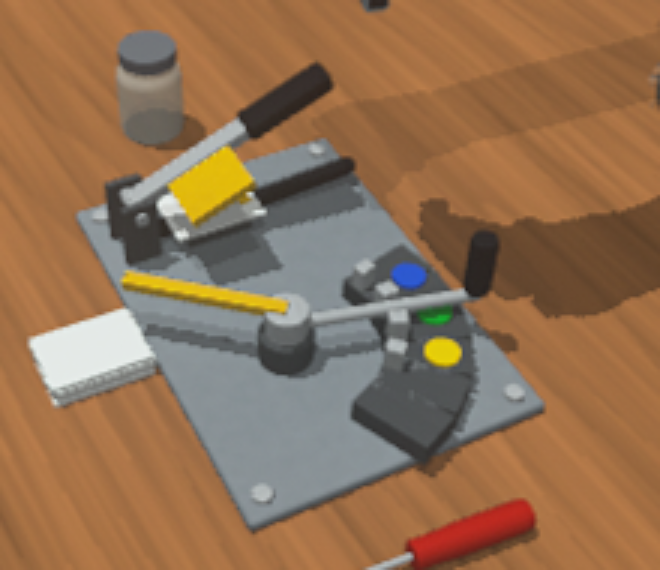

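```bash
python3 -m jog '[0.5,-0.5,0,0,0,0,1,0.5,-0.5,0,0,0,0,1,0.5,-0.46,0,0,0,0,1,0,0,-0.6,0,0,0,1,0,0,-0.6,0,0,0,1,0,0,-0.6,0,0,0,1,0,0,-0.5,0,0,0,1,0,0,0,0,0,0,1,0,0,0,0,0,0,1,0,0,0,0,0,0,1]'
python3 - <<'E'
from plant import *
from h import *
c=camera_params("scene");p,d=grab_frame("scene");cv2.imwrite("pics/s4.png",cv2.resize(p[110:300,160:380,::-1],None,fx=3,fy=3))
C=cloud(c,d)
D=np.load("top0.npy");c=camera_params("top");C=cloud(c,D)
m=(C[...,2]>.10)&(C[...,2]<.17)&(abs(C[...,1]+.115)<.05)&(abs(C[...,0]-.52)<.05)
T=C[m];print(len(T),T.min(0),T.max(0))
for x in np.arange(.48,.57,.01):
    q=T[abs(T[:,0]-x)<.005]
    if len(q):print(x.round(3),np.median(q,0).round(4),q[:,1].min().round(4),q[:,1].max().round(4))
E
```

```text
time_s: 9.52
tool_pos: [0.523, -0.1138, 0.1663]
orientation: [[-0.955, 0.297, 0.001], [0.297, 0.955, 0.0], [-0.001, 0.0, -1.0]]
force: [0.4, -0.5, 0.8]
gripper_width: 0.001
632 [ 0.48955463 -0.12982091  0.11959776] [ 0.56995244 -0.09591373  0.15866069]
0.49 [ 0.4915 -0.1106  0.1481] -0.1221 -0.0978
0.5 [ 0.5008 -0.1088  0.1536] -0.1245 -0.0959
0.51 [ 0.5104 -0.1099  0.15  ] -0.1254 -0.0971
0.52 [ 0.5201 -0.1108  0.145 ] -0.1263 -0.0974
0.53 [ 0.5298 -0.112   0.1418] -0.1272 -0.0987
0.54 [ 0.5397 -0.1129  0.1372] -0.1279 -0.0993
0.55 [ 0.5497 -0.1139  0.1328] -0.1289 -0.1004
0.56 [ 0.5598 -0.1145  0.1285] -0.1292 -0.1007
```

View pics/s4.png

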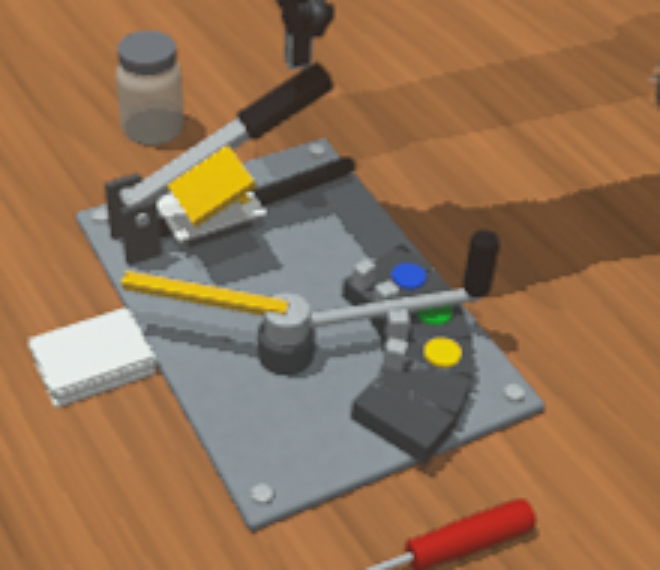

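```bash
python3 -m jog '[0,0.03,-0.35,0,0,0,1,0,0,-0.35,0,0,0,1,-0.085,0,-0.2,0,0,0,1,-0.08,0,-0.2,0,0,0,1,-0.075,0,-0.2,0,0,0,1,-0.07,0,-0.2,0,0,0,1,-0.06,0,-0.2,0,0,0,1,-0.055,0,-0.2,0,0,0,1,-0.05,0,-0.2,0,0,0,1,-0.04,0,-0.2,0,0,0,1]'
```

```text
time_s: 10.4
tool_pos: [0.5077, -0.1132, 0.0966]
orientation: [[-0.954, 0.298, 0.002], [0.298, 0.954, 0.001], [-0.002, 0.001, -1.0]]
force: [2.0, 3.7, 7.9]
gripper_width: -0.001
```

```bash
python3 -m jog '[-0.02,0,-0.1,0,0,0,1,-0.02,0,-0.1,0,0,0,1,-0.015,0,-0.1,0,0,0,1,-0.01,0,-0.1,0,0,0,1,-0.01,0,-0.1,0,0,0,1,0,0,-0.1,0,0,0,1,0,0,-0.06,0,0,0,1,0,0,0,0,0,0,1,0,0,0,0,0,0,1,0,0,0,0,0,0,1]'
```

```text
time_s: 11.23
tool_pos: [0.5048, -0.1134, 0.0771]
orientation: [[-0.954, 0.298, 0.0], [0.298, 0.954, 0.0], [-0.0, 0.0, -1.0]]
force: [-0.1, 2.8, 10.8]
gripper_width: 0.003
```

```bash
python3 -m jog '[0,0,-0.03,0,0,0,1,0,0,-0.03,0,0,0,1,0,0,0,0,0,0,1,0,0,0,0,0,0,1,0,0,0,0,0,0,1,0,0,0,0,0,0,1,0,0,0,0,0,0,1,0,0,0,0,0,0,1,0,0,0,0,0,0,1,0,0,0,0,0,0,1]'
```

```text
time_s: 12.07
tool_pos: [0.5047, -0.1134, 0.0764]
orientation: [[-0.954, 0.298, 0.001], [0.298, 0.954, -0.0], [-0.001, 0.0, -1.0]]
force: [-3.3, 2.7, 19.4]
gripper_width: 0.001
```

```bash
python3 -m jog '[0,0,-0.04,0,0,0,1,0,0,0,0,0,0,1,0,0,0,0,0,0,1,0,0,0,0,0,0,1,0,0,0,0,0,0,1,0,0,0,0,0,0,1,0,0,0,0,0,0,1,0,0,0,0,0,0,1,0,0,0,0,0,0,1,0,0,0,0,0,0,1]'
python3 - <<'E'
from plant import *
from h import *
p,d=grab_frame("scene");cv2.imwrite("pics/s5.png",cv2.resize(p[110:300,160:380,::-1],None,fx=3,fy=3))
E
```

```text
time_s: 12.9
tool_pos: [0.5047, -0.1134, 0.076]
orientation: [[-0.954, 0.298, 0.001], [0.298, 0.954, -0.0], [-0.001, 0.0, -1.0]]
force: [-6.1, 3.2, 24.4]
gripper_width: 0.002
```

View pics/s5.png

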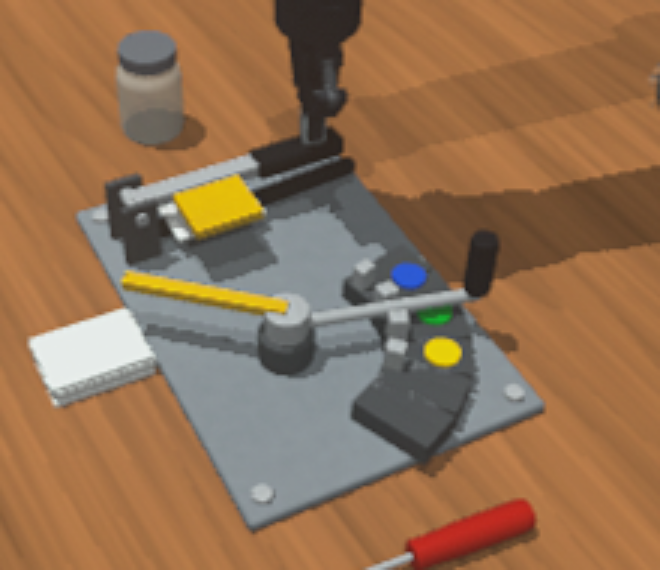

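```bash
python3 -m jog '[0,0,0.2,0,0,0,1,0.02,0,0.3,0,0,0,1,0.04,0,0.3,0,0,0,1,0.07,0,0.3,0,0,0,1,0.09,0,0.3,0,0,0,1,0.12,0,0.3,0,0,0,1,0.13,0,0.3,0,0,0,1,0.13,0,0.4,0,0,0,1,0,0,0.6,0,0,0,1,0,0,0.7,0,0,0,1]'
python3 -m jog '[0,0,0.7,0,0,0,1,-0.3,0,0.7,0,0,0,1,-0.9,0,0.4,0,0,0,1,-0.9,0,0,0,0,0,1,-0.9,0,0,0,0,0,1,-0.9,0,0,0,0,0,1,-0.4,0,0,0,0,0,1,0,0,0,0,0,0,1,0,0,0,0,0,0,1,0,0,0,0,0,0,1]'
python3 - <<'E'
from plant import *
from h import *
c=camera_params("scene");p,d=grab_frame("scene");cv2.imwrite("pics/s6.png",cv2.resize(p[110:300,160:380,::-1],None,fx=3,fy=3))
c=camera_params("wrist");p,d=grab_frame("wrist");cv2.imwrite("pics/w6.png",p[:,:,::-1])
c=camera_params("top");p,d=grab_frame("top");cv2.imwrite("pics/t6.png",cv2.resize(p[90:300,130:430,::-1],None,fx=2.6,fy=2.6))
print(get_state()['time_s'],get_state()['force'])
E
```

```text
time_s: 13.78
tool_pos: [0.5224, -0.113, 0.184]
orientation: [[-0.954, 0.298, -0.003], [0.298, 0.954, 0.001], [0.004, 0.0, -1.0]]
force: [-0.5, -0.8, 0.8]
gripper_width: 0.003
time_s: 14.62
tool_pos: [0.3949, -0.1135, 0.2384]
orientation: [[-0.954, 0.298, 0.0], [0.298, 0.954, 0.0], [-0.0, 0.0, -1.0]]
force: [0.2, -0.7, 0.6]
gripper_width: 0.002
14.7667 [ 0.3406843  -0.64663398 -0.65776787]
```

View pics/s6.png

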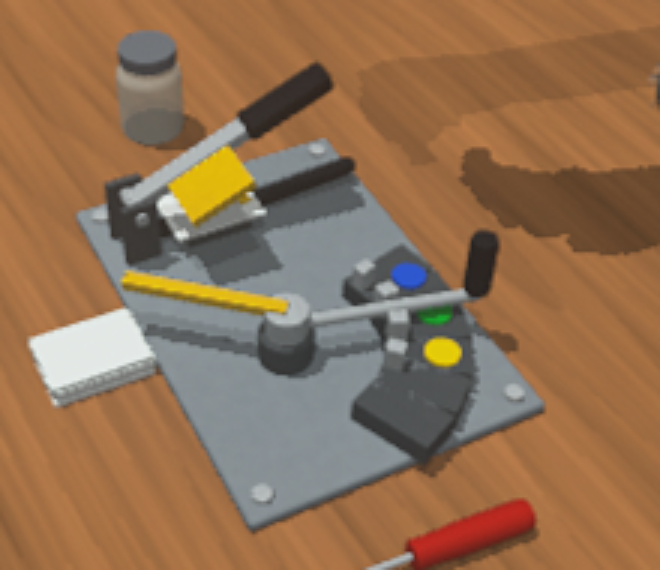

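View pics/w6.png

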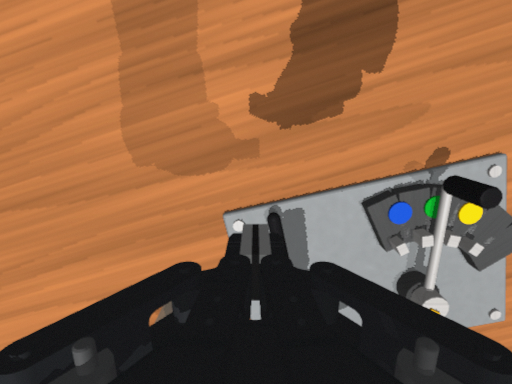

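View pics/t6.png

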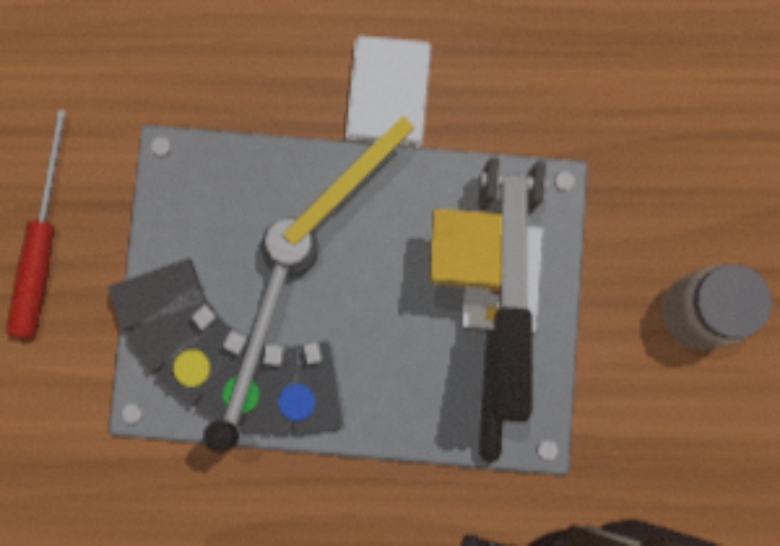

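```bash
python3 -m jog '[0,-0.7,-0.3,0,0,1,1,0,-0.7,-0.3,0,0,1,1,0,-0.7,-0.3,0,0,1,1,0,-0.7,-0.3,0,0,1,1,0,-0.7,-0.3,0,0,1,1,0,0,0,0.25,-0.95,0,1,0,0,0,0.25,-0.95,0,1,0,0,0,0.25,-0.95,0,1,0,0,0,0.25,-0.95,0,1,0,0,0,0.25,-0.95,0,1]'
python3 - <<'E'
from plant import *
from h import *
c=camera_params("wrist");p,d=grab_frame("wrist");cv2.imwrite("pics/w7.png",p[:,:,::-1])
s=get_state();print(s['time_s'],s['joint_pos'].round(1) if hasattr(s['joint_pos'],'round') else s['joint_pos'],np.round(c['extrinsics'],3).tolist())
E
```

```text
time_s: 15.6
tool_pos: [0.3946, -0.2188, 0.1941]
orientation: [[-0.848, -0.224, 0.48], [-0.186, 0.974, 0.126], [-0.496, 0.017, -0.868]]
force: [0.1, 0.0, -0.2]
gripper_width: 0.003
15.65 [-45.6 -14.9 -33.2  55.8  25.7 -54.5] [[-0.224, -0.69, -0.688, 0.27], [0.974, -0.147, -0.171, -0.249], [0.017, -0.709, 0.705, 0.283], [0.0, 0.0, 0.0, 1.0]]
```

View pics/w7.png

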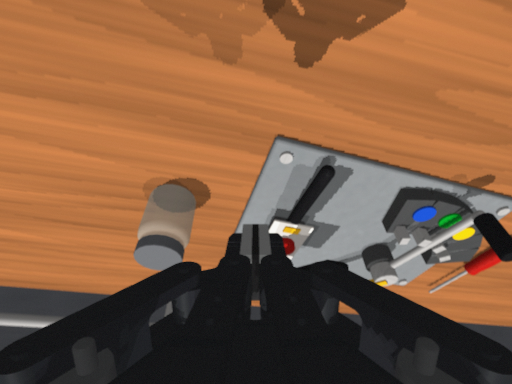

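```bash
python3 -m jog '[0,-0.3,0,0,0,-0.9,1,0,-0.3,0,0,0,-0.9,1,0,-0.3,0,0,0,-0.9,1,0,-0.3,-0.3,0,0,0,1,0,0,-0.3,0,0,0,1,0,0,-0.3,0,0,0,1,0,0,-0.3,0,0,0,1,0,0,0,0,0,0,1,0,0,0,0,0,0,1,0,0,0,0,0,0,1]'
python3 - <<'E'
from plant import *
from h import *
c=camera_params("wrist");p,d=grab_frame("wrist");cv2.imwrite("pics/w8.png",p[::-1,::-1,::-1])
C=cloud(c,d);h=cv2.cvtColor(p,cv2.COLOR_RGB2HSV)
m=((h[...,0]<8)|(h[...,0]>172))&(h[...,1]>150)&(h[...,2]>50)
nn,l,st,ce=cv2.connectedComponentsWithStats(m.astype(np.uint8))
for i in range(1,nn):
    if st[i,4]>20: T=C[l==i];print(st[i],np.median(T,0),T.min(0),np.percentile(T,95,axis=0))
E
```

```text
time_s: 16.48
tool_pos: [0.394, -0.2543, 0.1574]
orientation: [[-0.869, 0.057, 0.491], [0.059, 0.998, -0.012], [-0.491, 0.019, -0.871]]
force: [-0.4, 0.1, 0.2]
gripper_width: 0.001
[347 249  25  19 356] [ 0.60256835 -0.12398594  0.04691484] [ 0.26595784 -0.24861915  0.03550837] [ 0.61846298 -0.11093705  0.04821692]
```

View pics/w8.png

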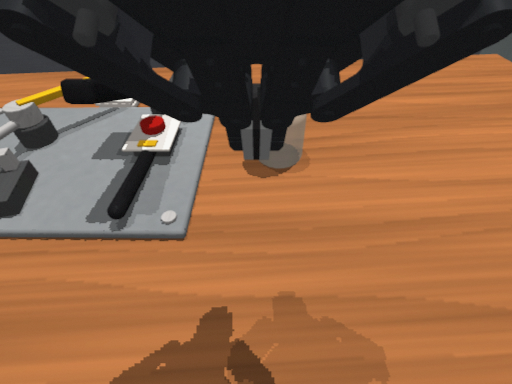

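Run:
```python
from plant import *
from h import *
c=camera_params("wrist");p,d=grab_frame("wrist");C=cloud(c,d);h=cv2.cvtColor(p,cv2.COLOR_RGB2HSV)
u0,u1,v0,v1=330,400,220,290
cv2.imwrite("pics/w9.png",cv2.resize(p[v0:v1,u0:u1][::-1,::-1,::-1],None,fx=8,fy=8,interpolation=cv2.INTER_NEAREST))
near=(abs(C[...,0]-.6)<.05)&(abs(C[...,1]+.125)<.05)
w=near&(h[...,1]<40)&(h[...,2]>180)
T=C[w];print("white",len(T),np.percentile(T,[5,50,95],axis=0).round(4))
m=near&((h[...,0]<8)|(h[...,0]>172))&(h[...,1]>150)&(h[...,2]>50)
T=C[m];print("red",len(T),np.percentile(T,[2,10,50,90,98],axis=0).round(4))
```

```text
white 567 [[ 0.568  -0.151   0.0317]
 [ 0.5945 -0.1396  0.0326]
 [ 0.6421 -0.1133  0.0333]]
red 361 [[ 0.5946 -0.1368  0.0362]
 [ 0.5957 -0.1347  0.0385]
 [ 0.6026 -0.1242  0.0468]
 [ 0.6161 -0.1127  0.048 ]
 [ 0.6202 -0.1093  0.0483]]
```

View pics/w9.png

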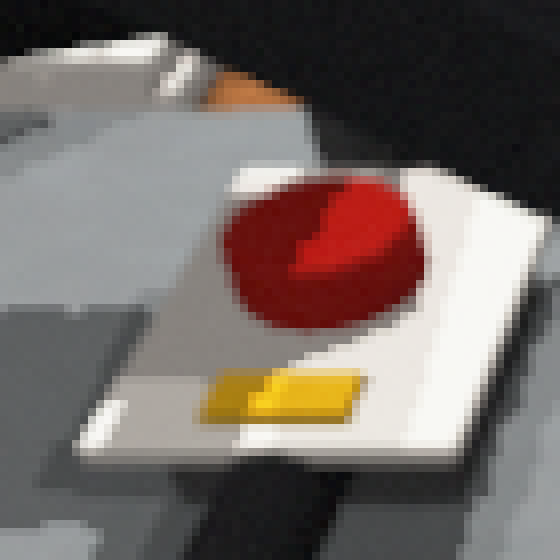

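Run:
```python
from plant import *
print(get_state()['force'],get_state()['time_s']);hand_in()
```

```text
[0.31923385 0.10191851 0.29700387] 16.5833
the job is handed in; nothing more can be done
```

The lever is out of park and down in the green dot's notch, and the stud cap looks fully home. The handle has sprung back up. I handed the job in at about 16.6 s of the 51 s allowed; no verdict was reported.

**What I did**
- **Lever:** I pinched the knob, tipped the lever up about 0.26 rad, swung it about 48° and lowered it into the notch.
- **Handle:** I pressed it down with the closed fingers to its hard stop, where the force rose to about 24 N. Then I followed it back up and moved clear.

**Last checks**
- **Lever position:** The scene camera, checked before the handle press, put it at about 161.6°. The green dot is at about 162.5°, so the index point is about 2 mm off. The knob top is at its lowered height, and the later pictures show no change.
- **Stud cap:** The cap's top is about 15 mm above the tag, with no gap visible under it. I expected about 13 mm if home and 25 mm if open, so I take it as home. The 2 mm difference is within the camera and calibration error.
- **Handle and loose objects:** The pictures show the handle up and the jar, screwdriver and tags where they were. I judged these by eye and did not measure them.
- **Contact:** The force reading was about 0.3 N, so the arm is touching nothing.
- **Disagreement:** The scene and top cameras differed by about 4 mm in y when locating the press. I used a value between them, which matched the wrist camera.

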